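# Refit the gas hob knob and hold it pressed

## Robot

A 6-joint arm with a two-finger parallel gripper is mounted at the origin on the work surface. World frame = base frame: x ahead of the robot, y to its left, z up, the work surface at z = 0. Lengths are in mm, angles in rad, forces in N, time in s.
With the tool pointing down it reaches from about 350 to 975 mm from the base axis. Payload 7.1 kg.
Tool frame: the origin (TCP) lies midway between the tips of the shut fingers; the grasp point (between the pads) lies 19 mm behind it (ctrl.grip_depth is the distance from the TCP to the grasp point, in mm); z points along the fingers, y is the line along which they close (so a half turn about z gives the same grasp; the last joint's range is limited). The gripper opens to 88 mm and grips with 3 to 60 N. Pads are 20 mm wide; open, the fingers measure 115 mm over their backs; the gripper's body (75 mm by 178 mm) begins 61 mm behind the grasp point.
Start: joints at [-1.168, 0.423, 1.63, -0, 1.089, -0.019], TCP at [255.892, -570.196, 197.875] pointing down, gripper open.
Joint ranges: [-3, 3], [-0.9, 2.11], [0.09, 2.58], [-1.31, 4.45], [0.11, 2.69], [-2.54, 2.54]. Speed limits (rad/s): [2.39, 2.39, 3.01, 3.14, 3.14, 3.14].

## Interface

Orientations are given as a rotation vector (axis times angle).
In Python, from workcell import ctrl, cams gives the robot as it stands.
- The arm moves only by the tool move_arm, never from a script. Its argument "steps" is a list of rows, each a list of 3 entries, a list of its own where there are three numbers: the shift along the tool's x, y, z in units of 25 mm (1.0 is 25 mm), then the turn about the tool's z in units of 5 degrees (1.0 is 5 degrees), then the closure, from 0 (fully open) to 1 (shut). A call has 1 to 20 rows; each row shifts and turns the commanded pose from where the row before left it, along the tool's axes as they then stand; what a row does not reach is not made up. A row lasts 1/12 s, in which the tool goes at most 41.7 mm and 7.16 degrees, less where a joint would pass 70% of its speed; a pose out of reach is approached as far as the arm can. A call is refused whole if a number of a shift passes 1 or a number of a turn 1, either way. A call with a gripper value outside its range is refused whole. The fingers move at their own pace and stop on an object; the grip force is fixed at half the most. Time passes only in rows, so rows that do not move let the fingers close. It gives the time, the measured TCP pose, the force, the opening and the grip force at its end, in the units of the state.
- ctrl.get_obs(): the state, without advancing time (a new reading comes with each control period).
- cams.get_image(name): name is "side" or "top"; returns a dict with "image" (400x640x3 uint8, red, green, blue), "camera_matrix" (3x3 intrinsics, pixels), "k1" (the pictures are not rectified: a ray, as slopes to the right and down, at radius r is drawn at 1 + k1 r^2 times it, then the intrinsics apply), "xyz" and "rotation" of the camera in the world. Camera axes: x right, y down, z forward; pixel columns grow to the right and rows downward; lengths in mm; the calibration is good to about 2 mm. A picture is of the moment at which its call begins. There is no depth.
- ctrl.close_job(): hands the job in; it is judged then, once.
Trained networks look in the newest picture that a camera, given by its name, has taken for a name from the list of things; names that differ only in an ending like _2 or _b are one class to them, and where a whole thing is asked for, a point or a joint stands for the part that bears it (a point fixed in the world has none). Each returns a list of dicts, best first, with "p" (0 to 1); they miss things now and then, are a little off and sometimes report something else, mostly with a low value. They report only what shows in the picture. A call takes as long as a camera call. They do not tell look-alikes from the thing itself.
- cams.boxes_of(camera, thing): "rect" ([centre column, centre row, width, height] in pixels, round what is visible of it).
- cams.cut_out(camera, thing): "pixels" (400x640 bool, what is visible of it) and "rect" ([centre column, centre row, width, height] in pixels, round what is visible of it).
The state is a dict: "t": time; "qpos": joint angles; "qvel": joint speeds; "joint_torque": joint torques, N m; "ee_pos": TCP position; "orientation": TCP orientation; "ft_force": force on the tool from outside, world axes, zero at the start; "moment": the same for the moment, N m; "width": finger opening in mm; "grasp_force": force on a finger pad.
Only numpy, scipy, OpenCV 4.12 (cv2) and the standard library are available. Lean on these libraries where they do the work, as an engineer would, in place of code of your own. Each camera call takes 0.05 s, during which the arm holds its last target. There are 200 camera calls.

## Task

Get the hob ready for lighting: slide the battery cover fully shut, then take the loose knob from the counter, turn it so that its D-shaped bore matches the flat of the bare valve stem, and push it fully home. Press it down against the spring to its stop and finish while still holding it pressed; leave the other things where they are.

Things in the scene. Friction and masses are not known exactly. Their poses are not given: they have to be found in the camera images.
- hob: Steel two-burner tabletop gas hob, 380 (x) x 360 (y), deck 65 mm up, fixed. Origin: centre of its underside; x from its front (robot side) to the burners, y left. Valves at x -125, y +120 and -120 mm: one a bare stem, one a fitted knob, either way round. Between them at x -145, y 0 the battery compartment, 34 (x) x 56 (y) mm. Grates at x -40 to 160, 102 mm above the counter.
- cover (a joint): Slide of the flat steel battery cover on the hob deck, in m: 0 = fully shut over the compartment (stop), 0.040 = fully open; grows along the hob's +x (away from the robot): shut it along the hob's -x. Starts 26 to 40 mm open. About 1.5 N of friction; it stays where it is left.
- cover_grip (a point): Top centre of the rib on the battery cover: rib 10 mm thick along the hob's x, 36 mm long along y, 14 mm high on the cover plate (42 (x) x 64 (y) x 4 mm, lying on the deck). The point is 83 mm above the counter, moves with the cover; axes parallel to the hob's.
- knob: Loose black cooker knob standing on the counter, 60 g. Origin: centre of its underside, z up. Round skirt 44 mm across, 19 mm high; on it a grip bar 12 mm thick (y) and 15 mm high (19 to 34 mm above the underside), from x -19 to +18 mm, running on as a tapering pointer nose to x +31 mm, beyond the skirt, with a thin white line on top.
- knob_seat (a point): Centre of the ceiling of the loose knob's D-shaped bore, on its axis 16 mm above the underside; axes as the knob's. Bore open below, 14 mm across, 16 mm deep, its flat 3.5 mm from the axis on the pointer (+x) side: it fits when the pointer points the way the stem's flat faces (1 mm play, 8 degrees). It meets the stem tip when fully home.
- stem_tip (a point): Centre of the tip of the bare brass valve stem, an upright D-shaft 12 mm across with a flat 2.5 mm from its axis; x points out of the flat (flat faces +x), z up. Tip 24 mm above the deck (89 mm above the counter) when not pressed; its last 4 mm taper in by 1.5 mm. The flat faces a different way each time; the stem does not turn.
- stem (a joint): How far the stem is pressed down, in m: 0 = up, 0.006 = at its stop. A spring holds it up: 2.8 N to start moving, 7 N at the stop. A knob fully home stands with its underside 8 mm above the deck, 2 mm when pressed to the stop.
- fitted_knob: A knob of the same shape, already fitted and fixed on the other valve; not to be used. Origin: centre of its underside, 73 mm above the counter; its top is 107 mm above the counter.
- mesh_filter: Bystander: upright cylindrical steel mesh filter, 76 mm diameter, 92 mm tall. Origin: centre of its underside.
- scraper: Bystander: orange scraper lying flat, 190 x 70 x 14 mm. Origin on the counter; the handle runs to x = -110 mm, the blade to +80 mm.
- bowl: Bystander: small white ceramic bowl upside down, 112 mm diameter, 56 mm tall. Origin: centre of its rim on the counter.
- soap_dispenser: Bystander: steel soap dispenser with press pump, 66 mm diameter, 178 mm tall. Origin: centre of its underside.
- container: Bystander: clear plastic container standing closed, 116 x 172 x 99 mm. Origin: centre of its underside.
- salt_jar: Bystander: small glass jar with a steel lid, 56 mm diameter, 85 mm tall. Origin: centre of its underside.
- spoon: Bystander: wooden spoon lying flat, 170 mm long. Origin near its middle on the counter.
Mind the look-alikes: they are no part of the job. What is shaped like the knob but blue or red is not meant.

How it is judged (in metres and radians):
On the way, in this order (a step that is already met when the one before it is completed fails the run):
1. the battery cover is slid shut while the knob is still off the stem (value of joint cover below 0.003 m and horizontal distance between knob_seat and stem_tip above 0.03 m), for 0.2 s.
2. the loose knob is fully home on the bare stem, its bore matching the flat (horizontal distance between knob_seat and stem_tip below 0.0035 m and z of knob_seat in the frame of stem_tip below 0.0025 m and angle between the x axis of knob_seat and the x axis of stem_tip, either way round below 0.3 rad and angle between knob's own z axis and vertical below 0.1 rad), for 0.1 s.
At the end, for the whole second after the job is handed in: Cover shut within 3 mm; the knob on the bare stem, upright, bore ceiling within 2.5 mm of the tip in height and 3.5 mm sideways, pointer along the flat (0.3 rad); fingers still on the knob, pressing it with over 3 N so that the stem is at least 4.5 of its 6 mm down (all of step 2 and value of joint cover below 0.003 m and value of joint stem above 0.0045 m and contact force between the fingers and knob above 2 N and contact force between knob and stem above 3 N); the arm keeps its last pose, push and grip.
It fails at once if another thing on the counter is pushed away by more than 30 mm or tipped (distance of any of mesh_filter, scraper, bowl, soap_dispenser, container, salt_jar, spoon from where it was at the start of the episode above 0.03 m or angle between any of mesh_filter, scraper, bowl, soap_dispenser, container, salt_jar, spoon's own z axis and vertical above 0.5 rad).
It also fails if it takes over 51 s, if anything falls off the work surface, if the arm or the gripper's body presses on something with over 40 N, if the wrist force passes 120 N, or if a joint passes its speed limit or range.

## Working session

There is one attempt and no reset: what is moved stays moved. The work goes in short steps, Python scripts to look and compute and a tool call to move; the robot and the scene stay as the last step left them, time stands still between calls to the robot, and variables do not carry over. Pictures are saved under pics/ and viewed, at most 10 in all, crops included, and the job is handed in when it is done.

Besides the shell and the picture viewer there is one more tool, called after "Request:" as a command line: name --argument value ..., lists and objects as JSON in quotes. move_arm: Moves the arm, as the interface text tells. Its arguments: {"type":"object","properties":{"steps":{"type":"array"}},"required":["steps"]}

```bash
mkdir -p pics; ls
cat > h.py <<'E'
import numpy as np, cv2
from workcell import ctrl, cams
def ray(im,uv):
    K=im["camera_matrix"];k=float(im["k1"])
    d=np.array([(uv[0]-K[0][2])/K[0][0],(uv[1]-K[1][2])/K[1][1]])
    s=d.copy()
    for _ in range(30): s=d/(1+k*(s@s))
    r=np.array(im["rotation"])@np.array([s[0],s[1],1.]); return np.array(im["xyz"],float),r/np.linalg.norm(r)
def atz(im,uv,z):
    o,r=ray(im,uv); return o+r*(z-o[2])/r[2]
def tri(a,ua,b,ub):
    o1,r1=ray(a,ua);o2,r2=ray(b,ub)
    t=np.linalg.lstsq(np.c_[r1,-r2],o2-o1,rcond=None)[0]
    p,q=o1+r1*t[0],o2+r2*t[1]; return (p+q)/2,np.linalg.norm(p-q)
def proj(im,P):
    c=np.array(im["rotation"]).T@(np.array(P,float)-np.array(im["xyz"]))
    s=c[:2]/c[2]; s=s*(1+float(im["k1"])*(s@s)); K=im["camera_matrix"]
    return np.array([K[0][0]*s[0]+K[0][2],K[1][1]*s[1]+K[1][2]])
E
python3 - <<'E'
from h import *
import pickle
o=ctrl.get_obs();print({k:np.round(v,3) for k,v in o.items()})
d={}
for c in("top","side"):
    d[c]=cams.get_image(c);cv2.imwrite(f"pics/{c}.png",d[c]["image"][:,:,::-1])
    print(c,d[c]["xyz"],np.round(d[c]["rotation"],3).tolist(),d[c]["k1"],d[c]["camera_matrix"])
    for t in("hob","cover_grip","knob","stem_tip","fitted_knob"):
        print(t,[(round(x["p"],2),np.round(x["rect"],1).tolist()) for x in cams.boxes_of(c,t)][:5])
pickle.dump(d,open("im.pkl","wb"))
E
```

```text
pics
{'t': np.float64(0.0), 'qpos': array([-1.168,  0.424,  1.631, -0.   ,  1.089, -0.019]), 'qvel': array([ 0.002, -0.   , -0.   , -0.001, -0.   , -0.001]), 'joint_torque': array([-0.0000e+00, -5.4464e+01, -2.7366e+01,  6.4000e-02,  2.3000e-02,
       -0.0000e+00]), 'ee_pos': array([ 255.688, -569.683,  197.115]), 'orientation': array([-3.071, -0.657,  0.   ]), 'ft_force': array([-0.617, -0.095, -0.484]), 'moment': array([-0.021,  0.037,  0.013]), 'grasp_force': np.float64(0.0), 'width': np.float64(87.764)}
top [ 363.47292243  -20.39684201 1645.66514537] [-2.188, 2.131, -0.114] 0.012952785184809495 [[474.55819754   0.         323.85930015]
 [  0.         474.55819754 191.82010579]
 [  0.           0.           1.        ]]
hob [(0.77, [353.2, 170.0, 117.0, 121.6])]
cover_grip [(0.7, [356.4, 199.8, 20.0, 12.5])]
knob [(0.56, [237.8, 216.8, 13.2, 11.0]), (0.49, [267.0, 212.4, 15.3, 10.1]), (0.47, [233.2, 244.3, 14.2, 18.4])]
stem_tip []
fitted_knob [(0.44, [321.1, 207.5, 13.2, 10.2])]
side [108.41787109 871.80493318 644.77467409] [-0.569, 2.466, -1.476] -0.044994934376755266 [[367.36581123   0.         321.33990062]
 [  0.         367.36581123 196.91122126]
 [  0.           0.           1.        ]]
hob [(0.56, [297.4, 204.4, 141.8, 86.4]), (0.3, [333.0, 194.8, 8.8, 10.3])]
cover_grip [(0.54, [333.5, 197.1, 16.7, 12.9])]
knob [(0.81, [308.6, 271.7, 15.3, 19.8]), (0.66, [323.1, 308.4, 19.2, 22.1]), (0.52, [294.3, 292.4, 19.0, 21.5])]
stem_tip []
fitted_knob [(0.62, [328.9, 210.2, 14.9, 20.1]), (0.16, [238.5, 328.0, 41.0, 60.4])]
```

```bash
sed -i 's/np.array(im\["rotation"\])/cv2.Rodrigues(np.array(im["rotation"],float))[0]/' h.py
python3 - <<'E'
from h import *
import pickle
d=pickle.load(open("im.pkl","rb"))
t=d["top"]["image"][:,:,::-1];s=d["side"]["image"][:,:,::-1]
# top crop cols 220-420 rows 150-262 x4 ; side crop cols 220-420, rows 160-330
a=cv2.resize(t[170:262,220:420],None,fx=4,fy=4,interpolation=cv2.INTER_CUBIC)
cv2.imwrite("pics/topcrop.png",a)
b=cv2.resize(s[175:325,270:420],None,fx=4,fy=4,interpolation=cv2.INTER_CUBIC)
cv2.imwrite("pics/sidecrop.png",b)
E
```

```text
(no output)
```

View pics/top.png

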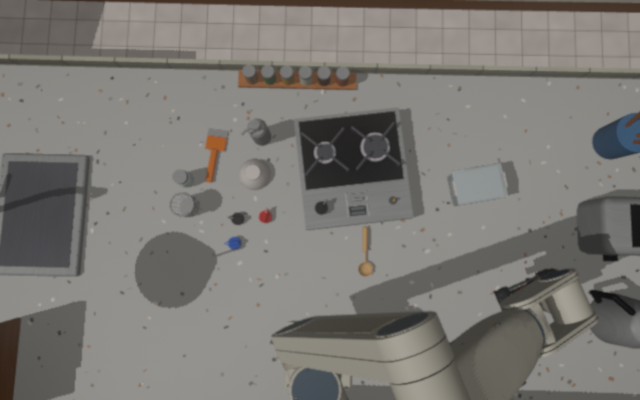

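View pics/topcrop.png

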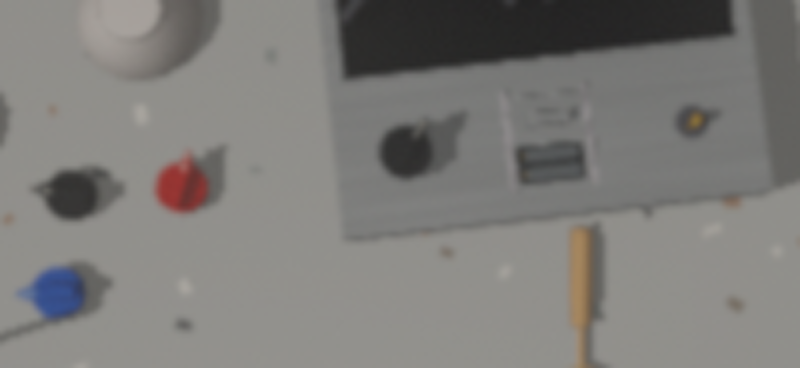

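View pics/sidecrop.png

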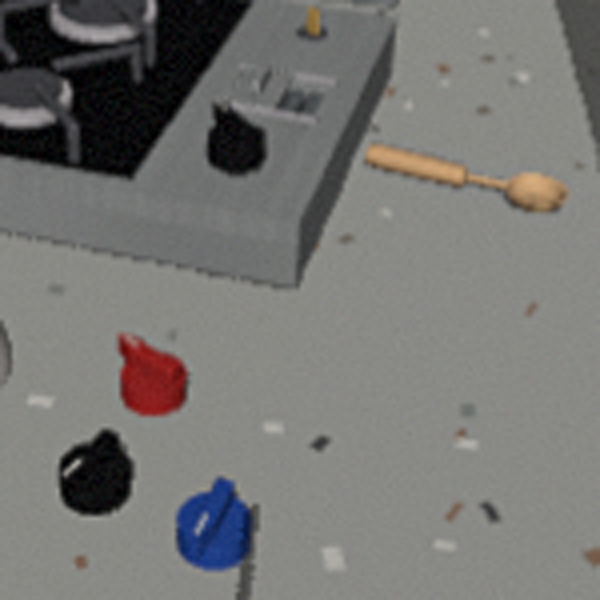

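Run:
```python
from h import *
import pickle
d={}
for c in("top","side"):
    L=[cams.get_image(c) for _ in range(8)]
    d[c]=L[0];d[c]["image"]=np.mean([l["image"].astype(np.float32) for l in L],0)
    for t in("knob","stem_tip","fitted_knob","cover_grip","hob"):
        d[c,t]=cams.cut_out(c,t)
        print(c,t,[(round(x["p"],2),np.round(np.argwhere(x["pixels"]).mean(0)[::-1],1).tolist()) for x in d[c,t]][:4])
pickle.dump(d,open("av.pkl","wb"))
def crop(c,u,v,n=24,f=16):
    im=d[c]["image"][:,:,::-1]
    p=im[v-n//2:v+n//2,u-n//2:u+n//2]
    p=np.clip(p*1.3,0,255).astype(np.uint8)
    return cv2.resize(p,(384,290) if 0 else (290,290),interpolation=cv2.INTER_NEAREST)
m=np.vstack([np.hstack([crop("top",393,200,20),crop("top",238,218,20)]),np.hstack([crop("side",348,181,20),crop("side",294,292,24)])])
cv2.imwrite("pics/m.png",m)
```

```text
top knob [(0.65, [233.2, 242.3])]
top stem_tip []
top fitted_knob [(0.49, [321.1, 207.2])]
top cover_grip [(0.5, [355.9, 199.0])]
top hob [(0.9, [352.4, 167.8])]
side knob [(0.92, [322.9, 306.6]), (0.62, [306.9, 268.9]), (0.54, [294.3, 293.4])]
side stem_tip []
side fitted_knob [(0.68, [328.2, 209.8])]
side cover_grip []
side hob [(0.96, [300.6, 203.4]), (0.31, [235.7, 326.3])]
```

View pics/m.png

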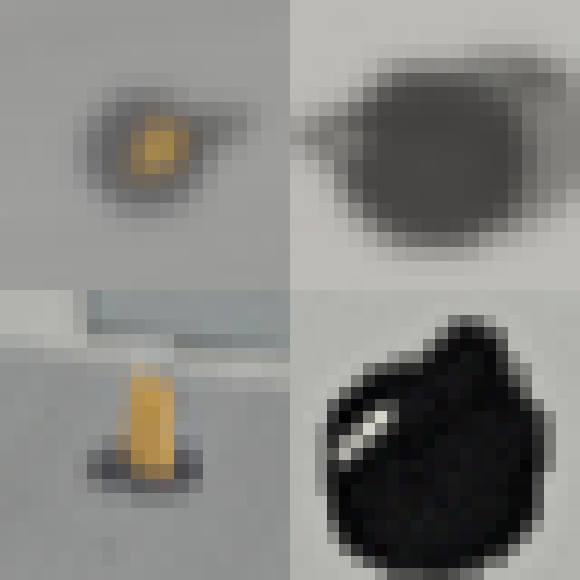

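Run:
```python
from h import *
import pickle
d=pickle.load(open("av.pkl","rb"));T,S=d["top"],d["side"]
def cr(u,v): return (220+(u+.5)/4-.5,170+(v+.5)/4-.5)
def sc(u,v): return (270+(u+.5)/4-.5,175+(v+.5)/4-.5)
L=atz(T,cr(345,240),65);R=atz(T,cr(770,190),65);print("front corners",L,R,np.linalg.norm(L-R),"yaw",np.degrees(np.arctan2(-(L-R)[0],(L-R)[1])))
L=atz(S,sc(298,230),65);print("side L corner",L)
# colour segmentation
def cen(c,box,f):
    im=d[c]["image"];u0,v0,u1,v1=box;p=im[v0:v1,u0:u1];w=np.clip(f(p[...,0],p[...,1],p[...,2]),0,None)
    vv,uu=np.mgrid[v0:v1,u0:u1];w=np.where(w>.3*w.max(),w,0)
    return np.array([(uu*w).sum(),(vv*w).sum()])/w.sum()
st=cen("top",(387,194,402,208),lambda r,g,b:r-b-12);print("stem top px",st,"at89",atz(T,st,89))
ss=cen("side",(344,174,353,186),lambda r,g,b:r-b-12);print("stem side px",ss,"at 77",atz(S,ss,77)); print("tri",tri(T,st,S,(ss[0],177.0)))
for n,pt,ps in[("knob",(238,218.3),(294.3,292.4)),("fitted",(321.1,207.2),(328.7,210.2))]:
    print(n,atz(T,pt,20 if n=="knob" else 92),tri(T,pt,S,ps))
sk=cen("top",(229,209,250,229),lambda r,g,b:110-(r+g+b)/3);print("knobc",sk,atz(T,sk,15))
np.set_printoptions(linewidth=200)
print(T["image"][194:208,386:402].mean(2).round().astype(int));print((T["image"][194:208,386:402,0]-T["image"][194:208,386:402,2]).round().astype(int))
print("side r-b");print((S["image"][172:188,343:356,0]-S["image"][172:188,343:356,2]).round().astype(int));print(S["image"][172:188,343:356,0].round().astype(int))
# cover crop, sizes
t=T["image"][:,:,::-1][182:222,335:385];s=S["image"][:,:,::-1][175:215,322:372]
m=np.hstack([cv2.resize(np.clip(x*1.3,0,255).astype(np.uint8),None,fx=8 if 0 else 8,fy=8,interpolation=cv2.INTER_CUBIC) for x in(t,s)])
cv2.imwrite("pics/cover.png",m)
```

```text
front corners [415.29792321  50.2577655   65.        ] [ 466.10429561 -301.92911467   65.        ] 355.83266578506465 yaw 8.20884003168137
side L corner [412.70084126  59.24801256  65.        ]
stem top px [393.4937617  199.67872739] at89 [ 520.38695642 -236.16204816   89.        ]
stem side px [348.00806192 179.820703  ] at 77 [ 520.61493934 -238.97759882   77.        ]
tri (array([ 520.25816906, -236.13763066,   89.39242674]), np.float64(0.18801934271389015))
knob [449.40602787 286.10814115  20.        ] (array([448.8879053 , 286.83586958,  14.13203834]), np.float64(1.8073965968127366))
fitted [489.11601395   1.33666556  92.        ] (array([488.64927031,   1.06199598,  86.11485769]), np.float64(2.0094921402715253))
knobc [238.09010038 218.09671272] [450.37684583 286.77405113  15.        ]
[[119 119 119 119 119 119 119 119 119 119 119 119 119 119 119 119]
 [119 119 119 118 117 115 114 114 115 117 118 119 119 119 119 120]
 [119 119 118 116 109 101  97  97 102 110 114 115 115 116 118 119]
 [119 119 117 108  96  84  80  82  87  94  99 100 102 104 112 118]
 [120 118 112  98  84  77  77
[... 2219 characters left out ...]
29 134 131 128 118 118 119 118 121 121]
 [110 114 114 117 133 128 117 122 127 129 133 136 135]
 [110 110 110 116 138 138 130 112 114 115 118 121 119]
 [110 110 110 117 138 144 145 106 109 111 111 111 109]
 [110 111 112 118 136 137 147 108 110 111 111 110 108]
 [110 113 112 121 134 137 145 110 110 112 112 110 109]
 [110 107  95 104 134 136 147  94 102 112 111 110 110]
 [107  83  67  80 122 136 145  72  81 112 110 108 110]
 [105  72  53  60  87 104 109  57  67 111 111 109 110]
 [108  97  82  79  67  72  76  75  93 112 110 110 108]
 [110 110 104 106  98  96  97 102 110 111 111 111 107]
 [112 112 112 113 113 111 113 111 111 111 110 110 110]
 [112 112 111 112 112 113 112 111 110 112 110 110 109]]
```

View pics/cover.png

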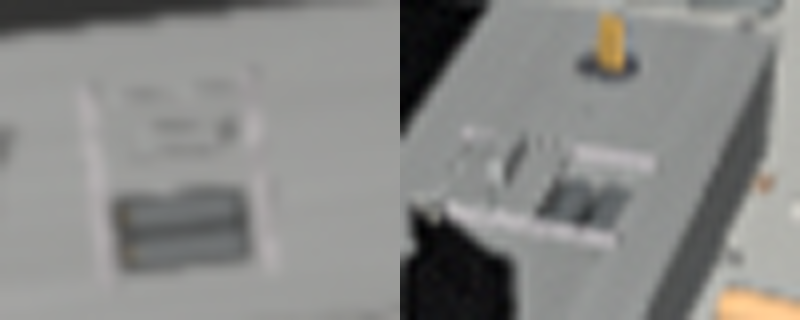

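```bash
cat > fit.py <<'E'
from h import *
import pickle
from scipy.optimize import minimize
d=pickle.load(open("av.pkl","rb"));T,S=d["top"],d["side"]
print("rib tri",tri(T,(357.2-.5,198.2-.5),S,(336.1,194.3)),"rib top@83",atz(T,(356.7,197.7),83),"compart",atz(T,(357.25,210.25),65))
c=atz(T,(238.1,218.1),15);n=atz(T,(228.1,216.9),26);print("nose dir",c,n,np.degrees(np.arctan2(*(n-c)[1::-1])),np.linalg.norm((n-c)[:2]))
a=atz(S,(286.1,293.2),34);b=atz(S,(289.8,289.8),34);print("line",a,b,np.degrees(np.arctan2(*(a-b)[1::-1])))
def surf(th,zb):
    # D outline points, normals
    P=[];fl=np.sqrt(36-6.25);ph0=np.arccos(2.5/6)
    phi=np.linspace(ph0,2*np.pi-ph0,90);m=(phi[1:]+phi[:-1])/2
    out=[(6*np.cos(m),6*np.sin(m),np.cos(m),np.sin(m),np.full(m.size,6*(phi[1]-phi[0])),np.zeros(m.size))]
    y=np.linspace(-fl,fl,31);y=(y[1:]+y[:-1])/2
    out.append((0*y+2.5,y,0*y+1,0*y,np.full(y.size,2*fl/30),np.ones(y.size)))
    X,Y,NX,NY,L,K=[np.concatenate(v) for v in zip(*out)]
    ct,s=np.cos(th),np.sin(th);rows=[]
    for z0,z1,tp in((zb,85,0),(85,89,1)):
        for z in np.linspace(z0,z1,9)[:-1]+(z1-z0)/16:
            k=1-(.25*(z-85)/4 if tp else 0);nz=.35 if tp else 0;q=np.hypot(1,nz)
            rows.append(np.c_[(X*ct-Y*s)*k,(X*s+Y*ct)*k,0*X+z,(NX*ct-NY*s)/q,(NX*s+NY*ct)/q,0*X+nz/q,L*k*q*(z1-z0)/8,K])
    g=np.arange(-4.5,4.5,.3)+.15;gx,gy=[v.ravel() for v in np.meshgrid(g,g)];i=(np.hypot(gx,gy)<4.5)&(gx<2.5*.75);gx,gy=gx[i],gy[i]
    rows.append(np.c_[gx*ct-gy*s,gx*s+gy*ct,0*gx+89,0*gx,0*gx,0*gx+1,0*gx+.09,0*gx+2]);return np.vstack(rows)
def basis(im,box,xy,A,sig):
    u0,v0,u1,v1=box;W=A.copy();W[:,:2]+=xy
    v=np.array(im["xyz"])-W[:,:3];D=np.linalg.norm(v,axis=1);cs=(v*W[:,3:6]).sum(1)/D;f=im["camera_matrix"][0][0]
    i=cs>0;W=W[i];w=W[:,6]*cs[i]*(f/D[i])**2
    R=cv2.Rodrigues(np.array(im["rotation"],float))[0];cc=(W[:,:3]-im["xyz"])@R;s=cc[:,:2]/cc[:,2:];s=s*(1+im["k1"]*(s**2).sum(1,keepdims=True))
    K=im["camera_matrix"];U=K[0][0]*s[:,0]+K[0][2];V=K[1][1]*s[:,1]+K[1][2]
    gu=np.exp(-.5*((np.arange(u0,u1)[:,None]-U)/sig)**2);gv=np.exp(-.5*((np.arange(v0,v1)[:,None]-V)/sig)**2)
    gu/=sig*2.5066;gv/=sig*2.5066
    k=W[:,7];B=[]
    for wt in((k==0)*1.,(k==0)*W[:,3],(k==0)*W[:,4],(k==1)*1.,(k==2)*1.):B.append((gv@((w*wt)[:,None]*gu.T)).ravel())
    return np.array(B).T
def cost(p,th,im,box,full=0):
    x,y,sig,zb=p
    if not(.3<sig<1.3 and 64<zb<72):return 1e6
    u0,v0,u1,v1=box;t=im["image"][v0:v1,u0:u1];t=(t[...,0]-t[...,2]).ravel()
    B=basis(im,box,(x,y),surf(th,zb),sig)
    R=np.diag([0,.1,.1,0,0]);t2=np.r_[t,np.zeros(5)]
    # regularise flat/top colours towards round colour
    R=np.array([[0,.15,0,0,0],[0,0,.15,0,0],[.08,0,0,-.08,0],[.04,0,0,0,-.04],[0,0,0,0,0]])*3
    c=np.linalg.lstsq(np.vstack([B,R]),t2,rcond=None)[0];r=np.r_[t-B@c,R@c]
    return (r@r,c) if full else r@r
if __name__=="__main__":
  for th in range(0,360,20):
    o=[]
    for im,box,p in((T,(386,193,403,209),(520,-236,.7,66)),(S,(342,175,355,187),(520.5,-237,.5,67))):
        r=minimize(cost,p,args=(np.radians(th),im,box),method="Nelder-Mead",options=dict(maxiter=160,xatol=.02,fatol=1));o.append(np.r_[r.fun,r.x])
    print(th,round(o[0][0]+o[1][0]),*[x.round(1).tolist() for x in o])
E
python3 fit.py
```

```text
rib tri (array([ 520.05219799, -117.55730163,   76.91735559]), np.float64(10.553775785269298)) rib top@83 [ 524.41134421 -115.41220708   83.        ] compart [ 484.2415624  -119.12384158   65.        ]
nose dir [450.36643206 286.73947546  15.        ] [452.99264301 319.02526323  26.        ] 85.34964900992256 32.39242312390449
line [453.24612652 315.99958718  34.        ] [451.17639276 302.08022138  34.        ] 81.54239954706031
0 4448 [896.0, 522.5, -237.0, 0.8, 64.0] [3552.2, 523.1, -241.2, 0.4, 65.3]
20 5810 [748.0, 522.2, -236.5, 0.8, 64.8] [5062.0, 522.1, -237.2, 0.6, 67.2]
40 2552 [482.6, 521.9, -236.3, 0.8, 70.9] [2069.5, 522.1, -238.7, 0.5, 65.9]
60 1946 [344.2, 521.7, -236.4, 0.8, 67.6] [1601.6, 521.7, -239.2, 0.4, 65.6]
80 2199 [438.3, 521.4, -236.5, 0.8, 64.0] [1760.4, 521.5, -239.9, 0.3, 65.0]
100 2447 [709.7, 521.1, -236.7, 0.8, 64.0] [1737.3, 521.3, -239.5, 0.3, 65.1]
120 3285 [964.9, 520.9, -236.7, 0.8, 64.0] [2320.4, 521.5, -239.2, 0.3, 65.2]
140 4530 [1079.6, 520.9, -236.6, 0.9, 64.0] [3450.9, 521.1, -237.9, 0.4, 65.8]
160 5383 [1017.9, 520.8, -236.5, 0.9, 64.0] [4364.6, 520.4, -237.5, 0.4, 66.2]
180 5543 [896.3, 520.7, -236.6, 0.9, 64.0] [4646.7, 519.8, -237.4, 0.5, 66.7]
200 6307 [765.3, 520.3, -237.0, 0.9, 64.0] [5541.7, 521.4, -244.9, 0.7, 64.0]
220 2781 [517.2, 520.3, -237.7, 0.9, 72.0] [2263.7, 521.6, -242.5, 0.4, 65.0]
240 2170 [480.4, 520.7, -238.0, 0.8, 69.6] [1690.1, 521.6, -240.6, 0.4, 65.8]
260 2715 [577.5, 521.2, -238.3, 0.8, 64.0] [2137.6, 521.9, -240.9, 0.3, 65.7]
280 3003 [676.2, 521.8, -238.5, 0.7, 64.0] [2326.8, 522.2, -241.7, 0.3, 65.3]
300 3224 [761.3, 522.3, -238.3, 0.7, 64.0] [2462.6, 522.3, -242.0, 0.3, 65.1]
320 3444 [838.1, 522.6, -237.9, 0.7, 64.0] [2606.2, 522.5, -242.5, 0.3, 64.8]
340 3668 [903.1, 522.7, -237.4, 0.8, 64.0] [2764.5, 522.7, -242.0, 0.4, 65.0]
```

Request:
move_arm --steps '[[[0,0,0],-1,0.5],[[0,0,0],-1,0.5],[[0,0,0],-1,0.5],[[0,0,0],-1,0.5],[[0,0,0],-1,0.5],[[0,0,0],-1,0.5],[[0,0,0],-1,0.5],[[0,0,0],-1,0.5],[[0,0,0],-1,0.5],[[0,0,0],-1,0.5],[[0,0,0],-1,0.5],[[0,0,0],-1,0.5],[[0,0,0],-1,0.5],[[0,0,0],-1,0.5],[[0,0,0],-0.7,0.5]]'

```text
t: 3.15
ee_pos: [255.9, -570.2, 197.9]
orientation: [-2.063, -2.37, -0.0]
ft_force: [0.6, 0.2, -0.7]
width: 43.7
grasp_force: 0.0
```

Request:
move_arm --steps '[[[0.9,0.7,0],0,0.5],[[0.9,0.7,0],0,0.5],[[0.9,0.7,0],0,0.5],[[0.9,0.7,0],0,0.5],[[0.9,0.7,0],0,0.5],[[0.9,0.7,0],0,0.5],[[0.9,0.7,0],0,0.5],[[0.9,0.7,0],0,0.5],[[0.9,0.7,0],0,0.5],[[0.9,0.7,0],0,0.5],[[0.9,0.7,0],0,0.5],[[0.9,0.7,0],0,0.5],[[0.9,0.7,0],0,0.5],[[0.9,0.7,0],0,0.5],[[0.9,0.7,0],0,0.5],[[0.9,0.7,0],0,0.5],[[0.9,0.7,0],0,0.5],[[0.9,0.7,0],0,0.5],[[0,0,0],0,0.5],[[0,0,0],0,0.5]]'

```text
t: 4.82
ee_pos: [514.5, -125.8, 197.9]
orientation: [2.065, 2.368, -0.0]
ft_force: [-0.5, -0.9, -0.4]
width: 43.9
grasp_force: 0.0
```

Request:
move_arm --steps '[[[0.4,0.36,0.5],0,0.5],[[0,0,1],0,0.5],[[0,0,1],0,0.5],[[0,0,1],0,0.5],[[0,0,0.8],0,0.5],[[0,0,0.4],0,0.5],[[0,0,0.26],0,0.5],[[0,0,0],0,1],[[0,0,0],0,1],[[0,0,0],0,1],[[0,0,0],0,1],[[0,0,0],0,1]]'

```text
t: 5.82
ee_pos: [522.3, -115.8, 74.9]
orientation: [2.067, 2.364, 0.001]
ft_force: [0.3, -0.1, -0.3]
width: 14.3
grasp_force: 0.0
```

Request:
move_arm --steps '[[[0,0,0],0,1],[[0,0,0],0,1],[[0,-0.3,0],0,1],[[0,-0.3,0],0,1],[[0,-0.3,0],0,1],[[0,-0.2,0],0,1],[[0,0,0],0,1],[[0,0,0],0,1]]'

```text
t: 6.48
ee_pos: [494.0, -119.5, 74.0]
orientation: [-2.068, -2.364, -0.0]
ft_force: [0.4, 0.4, 0.5]
width: 0.4
grasp_force: 0.0
```

Run:
```python
from h import *
T=cams.get_image("top");S=cams.get_image("side")
t=T["image"][:,:,::-1][180:225,325:385];s=S["image"][:,:,::-1][165:225,310:370]
m=np.hstack([cv2.resize(np.clip(x*1.3,0,255).astype(np.uint8),(480,360) if i==0 else (320,360),interpolation=cv2.INTER_CUBIC) for i,x in enumerate((t,s))])
cv2.imwrite("pics/c2.png",m)
```

```text
(no output)
```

View pics/c2.png

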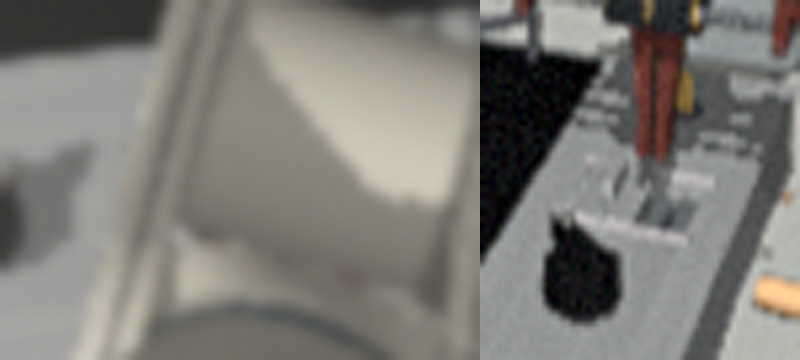

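Run:
```python
from h import *
import pickle
d=pickle.load(open("av.pkl","rb"))
st=np.array([521.5,-236.6]);yaw=np.radians(7.7);ex=np.array([np.cos(yaw),np.sin(yaw)]);ey=np.array([-ex[1],ex[0]])
O=st+125*ex+120*ey;print("hob",O)
W=lambda x,y,z:[*(O+x*ex+y*ey),z]
tiles=[]
for c,(u0,v0) in(("top",(337,183)),("side",(320,178))):
    p=d[c]["image"][v0:v0+37,u0:u0+50,::-1];f=8
    p=np.clip((p-p.mean())*2+120,0,255).astype(np.uint8)
    a=cv2.resize(p,None,fx=f,fy=f,interpolation=cv2.INTER_CUBIC);b=a.copy()
    def ln(P,col):
        q=[(proj(d[c],x)-[u0,v0]+.5)*f for x in P]
        cv2.polylines(b,[np.array(q).round().astype(int)],True,col,1)
    ln([W(-162,-28,65),W(-128,-28,65),W(-128,28,65),W(-162,28,65)],(255,0,0))
    for s,col in((38,(0,255,0)),):
        x=-145+s
        for z in(69,83):ln([W(x-5,-18,z),W(x+5,-18,z),W(x+5,18,z),W(x-5,18,z)],col)
        ln([W(x-21,-32,69),W(x+21,-32,69),W(x+21,32,69),W(x-21,32,69)],(0,0,255))
    tiles.append(np.vstack([a,b]))
cv2.imwrite("pics/ov.png",np.hstack(tiles))
S=d["side"];print("tcp side px",proj(S,[494,-119.5,74]),"at first",proj(S,[522.3,-115.8,74]))
```

```text
hob [ 629.29455771 -100.93374286]
tcp side px [341.99446151 196.34029914] at first [333.64555594 194.95575833]
```

View pics/ov.png

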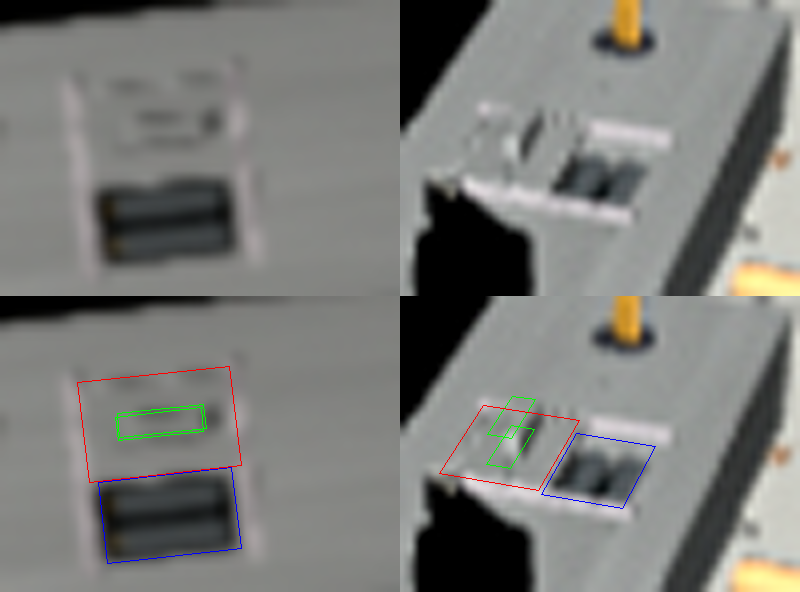

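Request:
move_arm --steps '[[[0,0,-1],0,1],[[0,0.5,-0.4],0,1],[[0,0.9,0],0,1],[[0,0.9,0],0,1],[[0,0,0.5],0,1],[[0,0,0.6],0,1],[[0,0,0.32],0,1],[[0,0,0],0,1],[[0,0,0],0,1],[[0,-0.2,0],0,1],[[0,-0.2,0],0,1],[[0,-0.2,0],0,1]]'

```text
t: 7.58
ee_pos: [536.1, -113.8, 74.0]
orientation: [2.068, 2.364, 0.001]
ft_force: [-0.1, -0.4, -0.7]
width: 0.4
grasp_force: 0.0
```

Request:
move_arm --steps '[[[0,-0.2,0],0,1],[[0,-0.2,0],0,1],[[0,0,0],0,1]]'

```text
t: 7.83
ee_pos: [525.3, -115.1, 73.5]
orientation: [-2.068, -2.364, 0.001]
ft_force: [-0.6, -0.1, 0.5]
width: 0.9
grasp_force: 0.0
```

Request:
move_arm --steps '[[[0,-0.2,0],0,1],[[0,-0.2,0],0,1],[[0,-0.2,0],0,1],[[0,-0.2,0],0,1],[[0,-0.1,0],0,1],[[0,0,0],0,1]]'

```text
t: 8.33
ee_pos: [503.5, -118.0, 73.3]
orientation: [-2.068, -2.364, 0.0]
ft_force: [-0.4, -0.6, 0.3]
width: 0.6
grasp_force: 0.0
```

Run:
```python
from h import *
import pickle
d=pickle.load(open("av.pkl","rb"))
o=ctrl.get_obs();print(o["ft_force"],o["moment"],o["ee_pos"])
S=np.mean([cams.get_image("side")["image"].astype(float) for _ in range(3)],0);np.save("s2.npy",S)
b=d["side"]["image"]
f=lambda p:cv2.resize(np.clip((p[165:215,315:365,::-1]-110)*2+120,0,255).astype(np.uint8),None,fx=8,fy=8,interpolation=cv2.INTER_CUBIC)
cv2.imwrite("pics/c3.png",np.hstack([f(b),f(S)]))
for c in("side","top"): print([(x["p"],x["rect"]) for x in cams.boxes_of(c,"cover_grip")])
```

```text
[-0.43147615 -0.56034588  0.30692845] [-0.01643735 -0.05193452 -0.00916375] [ 503.51127164 -118.0427359    73.32182912]
[(0.33, [193.1, 288.8, 58.0, 33.9])]
[(0.67, [354.0, 169.8, 114.7, 119.6])]
```

View pics/c3.png

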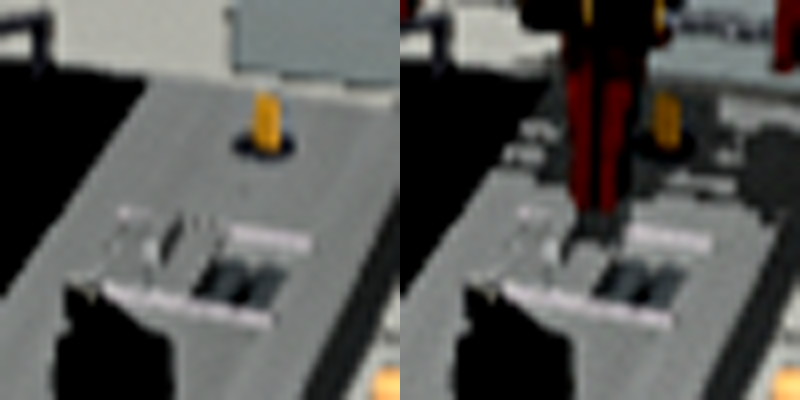

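Run:
```python
from h import *
import pickle
d=pickle.load(open("av.pkl","rb"));S=d["side"]
o=ctrl.get_obs();p=np.array(o["ee_pos"]);R=cv2.Rodrigues(np.array(o["orientation"]))[0]
for q in([0,0,0],[10,13.5,0],[10,-13.5,0],[-10,-13.5,0],[-10,13.5,0],[0,0,-20]):
    w=p+R@np.array(q,float);print(q,w.round(1),proj(S,w).round(1))
s2=np.load("s2.npy");df=np.abs(s2-S["image"]).mean(2)
np.set_printoptions(linewidth=220)
print("cols 330-350 rows 186-204");print(df[186:204,330:350].round().astype(int))
```

```text
[0, 0, 0] [ 504.6 -118.    73.4] [338.8 196. ]
[10, 13.5, 0] [ 516.7 -106.3   73.4] [334.1 196.7]
[10, -13.5, 0] [ 489.9 -109.9   73.4] [342. 198.]
[-10, -13.5, 0] [ 492.6 -129.8   73.4] [343.6 195.3]
[-10, 13.5, 0] [ 519.3 -126.2   73.4] [335.7 194. ]
[0, 0, -20] [ 504.6 -118.    93.4] [339.1 190.6]
cols 330-350 rows 186-204
[[15 26 47 50 47 46 50 55 59 74 55 58 81 70 47 45 49 46 42 28]
 [ 4  7 43 47 46 44 51 56 62 76 57 61 78 68 47 45 48 41 21  4]
 [ 5  0 13 13 11 16 48 57 65 74 58 58 76 61 44 44 46 42 29 21]
 [ 4  2  5  5  7  1 34 57 66 75 58 59 68 50 44 44 37 14 13 13]
 [ 2  4  3  2  4  4  9 53 60 68 58 54 47 37 12 12 10  4  5  4]
 [ 2  2  5  3  4  5  2 38 51 52 52 50 42 34  7  5  5  3  4  3]
 [ 2  3  4  1  2  3  5 25 46 38 49 43 50 35  4  4  2  5  4  4]
 [ 3  2  2  0  5  3  2 20 49 41 48 44 41 10  6  5  4  1  4  3]
 [ 3  2  1  4  1  6  4 28 46 47 48 45 28  5  5  4  1  3  4  1]
 [ 2  3  1  3  3  2  0 10 14 18 38 24  8  3  4  5  5  3  4  3]
 [ 5  1  5  4  2  1  3  4  6  1 10  3  1  3  3  1  1  2  2  3]
 [ 1  3  2  3  2  1  4  3  5  5  4  4  3  2  3  2  1  5  3  1]
 [ 4  3  3  1  0  3  2  3  2  3  2  1  1  2  5  2  4  2  1  4]
 [ 2  4  1  2  3  3  3  1  3  2  2  4  2  3  2  2  2  2  1  1]
 [ 2  2  2  3  1  2  3  2  4  1  1  1  1  3  3  4  2  0  1  2]
 [ 2  3  4  4  4  2  4  2  3  4  1  3  2  4  1  3  3  1  2  2]
 [ 3  2  4  1  1  3  3  2  2  2  2  1  4  2  4  1  1  3  2  3]
 [ 3  2  2  3  4  2  3  3  4  2  3  2  3  2  2  2  2  4  2  3]]
```

Request:
move_arm --steps '[[[0,0.8,-0.2],0,1],[[0,0.9,0],0,1],[[0,0,0.2],0,1],[[0,0,0.1],0,1],[[0,0,0],0,1]]'

```text
t: 9.0
ee_pos: [545.1, -112.0, 69.8]
orientation: [-2.066, -2.364, 0.002]
ft_force: [0.7, 1.1, -0.5]
width: 0.6
grasp_force: 0.0
```

Request:
move_arm --steps '[[[0,0,0.1],0,1],[[0,0,0],0,1]]'

```text
t: 9.17
ee_pos: [545.2, -112.3, 67.8]
orientation: [-2.067, -2.364, 0.001]
ft_force: [-0.3, 0.2, 1.0]
width: 0.1
grasp_force: 0.0
```

Request:
move_arm --steps '[[[0,0,0.06],0,1],[[0,0,0],0,1]]'

```text
t: 9.33
ee_pos: [545.9, -112.4, 66.7]
orientation: [-2.068, -2.364, 0.0]
ft_force: [0.8, 0.6, 0.3]
width: 0.4
grasp_force: 0.0
```

Request:
move_arm --steps '[[[0,0,0.1],0,1],[[0,0,0],0,1]]'

```text
t: 9.5
ee_pos: [546.2, -112.4, 64.1]
orientation: [-2.068, -2.365, 0.0]
ft_force: [0.1, -0.3, -0.5]
width: 0.4
grasp_force: 0.0
```

Request:
move_arm --steps '[[[0,0,0.08],0,1],[[0,0,0],0,1]]'

```text
t: 9.67
ee_pos: [546.2, -112.3, 62.1]
orientation: [-2.068, -2.365, 0.0]
ft_force: [-1.2, -0.4, 0.6]
width: 0.5
grasp_force: 0.0
```

Request:
move_arm --steps '[[[0,0,0.08],0,1],[[0,0,0],0,1]]'

```text
t: 9.83
ee_pos: [546.3, -112.3, 60.1]
orientation: [-2.068, -2.365, 0.0]
ft_force: [-0.1, -0.4, -0.4]
width: 0.7
grasp_force: 0.0
```

Request:
move_arm --steps '[[[0,0,0.06],0,1],[[0,0,0],0,1]]'

```text
t: 10.0
ee_pos: [546.3, -112.3, 58.6]
orientation: [-2.068, -2.365, 0.0]
ft_force: [-0.6, -0.6, -0.2]
width: 0.6
grasp_force: 0.0
```

Request:
move_arm --steps '[[[0,0,0.06],0,1],[[0,0,0],0,1]]'

```text
t: 10.17
ee_pos: [546.3, -112.3, 57.2]
orientation: [-2.068, -2.365, 0.0]
ft_force: [0.3, -0.4, -0.4]
width: 0.1
grasp_force: 0.0
```

Request:
move_arm --steps '[[[0,0,0.06],0,1],[[0,0,0],0,1]]'

```text
t: 10.33
ee_pos: [546.3, -112.3, 55.7]
orientation: [-2.068, -2.365, 0.0]
ft_force: [-0.1, 0.3, -0.4]
width: 0.5
grasp_force: 0.0
```

Run:
```python
from h import *
import pickle
d=pickle.load(open("av.pkl","rb"));S=d["side"]
o=ctrl.get_obs();p=np.array(o["ee_pos"]);R=cv2.Rodrigues(np.array(o["orientation"]))[0]
print(p,o["qpos"])
for z in(55.7,65,69,75,83):print(z,proj(S,[p[0],p[1],z]).round(1),proj(S,p+R@np.array([8,0,0.])+[0,0,z-p[2]]).round(1))
s=np.mean([cams.get_image("side")["image"].astype(float) for _ in range(3)],0)
df=np.abs(s-S["image"]).mean(2);np.set_printoptions(linewidth=220)
print("cols 316-340 rows 180-204");print(df[180:204,316:340].round().astype(int))
f=lambda p:cv2.resize(np.clip((p[165:215,305:355,::-1]-110)*2+120,0,255).astype(np.uint8),None,fx=8,fy=8,interpolation=cv2.INTER_CUBIC)
cv2.imwrite("pics/c4.png",f(s))
```

```text
[ 546.28990454 -112.33571255   55.66442774] [-2.24142393e-01  5.29948009e-01  1.86358340e+00 -7.15727795e-06
  7.48291818e-01 -3.57913905e-01]
55.7 [326.5 198.7] [325.8 199.8]
65 [326.5 196.2] [325.8 197.3]
69 [326.6 195.2] [325.9 196.2]
75 [326.6 193.6] [325.9 194.6]
83 [326.7 191.4] [326.  192.5]
cols 316-340 rows 180-204
[[ 3  4  6  3  2  1 12 36 50 45 29 42 41 17 52 78 50 47 47 46 42 47 46 44]
 [ 1  4  9  3  4  3  7 31 48 43 28 40 22 29 76 74 45 43 46 43 44 49 46 45]
 [ 2  6  4  2  3  5  5 22 49 42 28 27 24 53 84 70 42 45 43 45 46 47 44 44]
 [ 3  2  5  1  7  5  3 20 47 42 22 15 42 58 82 62 45 45 42 45 45 44 44 46]
 [ 3  1  3  5  3  2  4 16 49 45  6 32 54 55 80 55 43 45 45 45 47 45 45 44]
 [ 4  3  1  8  8  3  7 18 49 32 26 52 55 62 79 53 43 43 47 48 45 43 47 44]
 [ 3  3  4  1  4  3  4 18 40 17 65 70 58 70 74 52 45 44 47 45 36 19 42 45]
 [ 6  1  1  1  4  7  1 19 23 30 84 64 59 81 80 54 45 46 49 39  9  3 11 14]
 [ 6  2  2  1  6  1  1  9 22 52 76 60 58 81 78 54 44 48 49 42 21 22 21 23]
 [ 3  5  1  2  2  2  1 13 45 62 79 57 59 79 79 56 44 43 39 14 13 11 19 45]
 [ 2  4  1  4  4  2  2 1
[... 326 characters left out ...]
 3  3  4  3  1  0  3  2]
 [ 2  1  1  0  3  3  3  3 19 38 21 43 31  5  3  2  2  2  1  0  2  1  2  1]
 [ 1  4  0  1  3  1  4  2  0  9  3 13  4  4  4  2  3  3  2  1  2  4  3  2]
 [ 4  2  1  3  1  3  3  2  2  5  4  3  2  3  2  3  2  2  2  1  3  1  3  3]
 [ 2  2  3  1  1  2  3  2  3  2  3  2  3  4  1  4  2  0  1  2  2  3  2  4]
 [ 1  2  2  2  3  3  4  2  4  2  2  2  2  1  1  1  1  2  2  1  2  1  1  1]
 [ 1  3  2  3  1  1  3  1  3  2  1  4  3  3  1  3  2  3  3  3  3  1  3  3]
 [ 3  3  2  2  2  1  3  2  2  1  2  2  4  1  2  3  4  3  3  2  1  3  1  3]
 [ 2  3  2  2  2  0  1  1  1  2  1  1  3  2  1  1  4  2  1  3  2  1  3  2]
 [ 2  2  3  2  2  2  1  3  7  1  3  1  1  1  3  3  3  1  1  3  3  4  3  1]]
```

View pics/c4.png

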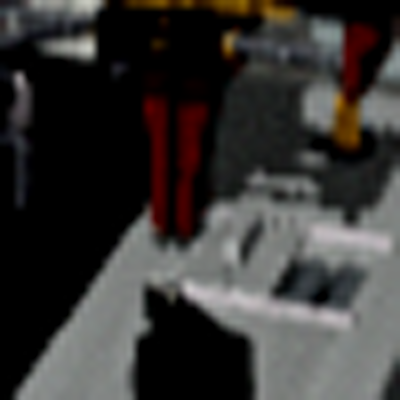

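Request:
move_arm --steps '[[[0,0,0.06],0,1],[[0,0,0],0,1]]'

```text
t: 10.65
ee_pos: [546.3, -112.3, 54.2]
orientation: [-2.068, -2.365, 0.0]
ft_force: [-0.9, 0.5, -0.1]
width: 0.9
grasp_force: 0.0
```

Request:
move_arm --steps '[[[0,0,0.06],0,1],[[0,0,0],0,1]]'

```text
t: 10.82
ee_pos: [546.3, -112.3, 52.6]
orientation: [-2.068, -2.365, 0.0]
ft_force: [-0.2, -0.1, -0.1]
width: 0.2
grasp_force: 0.0
```

Request:
move_arm --steps '[[[0,-0.2,0],0,1],[[0,-0.2,0],0,1],[[0,-0.2,0],0,1],[[0,-0.2,0],0,1],[[0,-0.2,0],0,1]]'

```text
t: 11.23
ee_pos: [521.3, -115.8, 53.0]
orientation: [2.068, 2.365, 0.001]
ft_force: [1.2, 0.6, -0.8]
width: 0.4
grasp_force: 0.8
```

Run:
```python
from h import *
import pickle
d=pickle.load(open("av.pkl","rb"));S=d["side"]
o=ctrl.get_obs();print(o["ee_pos"],o["ft_force"],o["moment"])
s=np.mean([cams.get_image("side")["image"].astype(float) for _ in range(3)],0);np.save("s3.npy",s)
np.set_printoptions(linewidth=220)
print("cols 326-352 rows 188-206");print((s-S["image"]).mean(2)[188:206,326:352].round().astype(int))
```

```text
[ 521.29837099 -115.7648727    52.98466918] [ 1.2222486   0.57696291 -0.7736493 ] [ 0.08251593 -0.40997224 -0.00955103]
cols 326-352 rows 188-206
[[-23 -44 -49 -46 -47 -54 -60 -67 -73 -56 -55 -77 -66 -45 -48 -44 -44 -31 -12 -14 -13 -10 -12 -16 -43 -46]
 [ -2 -17 -45 -47 -46 -53 -58 -67 -73 -55 -59 -74 -66 -46 -49 -47 -46 -31 -24 -22  -9   6   4   0 -12 -18]
 [  4   2 -13 -10 -13 -41 -61 -70 -74 -53 -58 -75 -66 -44 -45 -45 -31 -19 -44 -46 -35 -21 -22 -21 -22 -26]
 [  3   2   5   5   2 -32 -68 -73 -70 -58 -60 -72 -56 -16 -23 -18  -4   1 -13 -13 -15 -15 -13 -19 -44 -47]
 [  1   3   1   8  11 -31 -64 -69 -74 -61 -64 -47 -31  13  -8  -3   6   6   3   5   5   6   3   1 -14 -16]
 [  2   2   1   6  13 -31 -55 -66 -71 -60 -40 -17  -4  15 -11 -20   4   1 -14  -7  -3   0   5   4   2   3]
 [  2   2   3  10   7 -29 -52 -68 -74 -42 -10   4   8   3 -25 -29   6   1 -20 -20 -15  -3   4   4   4   3]
 [  2   4  11   0   5 -14 -51 -77 -79 -21  10  21   5 -15 -36 -12  19  -2 -11 -14 -18  -8   3   3   0   4]
 [  2   3   6   0   5 -10 -44 -54 -64  -2   6  16   3 -33 -34   5  14  -7  -6 -12 -26  -1   4   2 
[... 272 characters left out ...]
  -3  -9  43  58  47  35  16 -13  -4   2   3   1   2   2]
 [ -4   6  -9  -3   7   5   2   1   1  -1  -2  -5   2  21  55  52  37  26  -3  -6   2   3   0   2   3   1]
 [  3  -2  -9  -2   7   3   2   2  -1  -1   2   3  10  42  54  47  33   5 -15   0   1   2   2   2   1   4]
 [  0   1   1   3   3   1   4   2   2   0   3   2   9  23  40  39  37  -2  -9   4   1   3   0   1   4   4]
 [  2  -3   0   4   2   1   3   2   3   2   3   2   5   6  17  16  15  -1   0   1   2   4   0  -1   2   3]
 [  0  -3   1   2   2   3   3   4   0   2   0   1   2   1  -1   4   2   2   4   2   1   2   4   3   2   3]
 [  2   1   2   2   4   0   3   1   2   2   1   2   3   2   3   2   2   2   2   3   2   2   2   1   0   1]]
```

Request:
move_arm --steps '[[[0,-0.2,0],0,1],[[0,-0.2,0],0,1],[[0,-0.2,0],0,1],[[0,0,0],0,1]]'

```text
t: 11.72
ee_pos: [505.6, -117.7, 52.9]
orientation: [-2.068, -2.364, 0.001]
ft_force: [-0.2, -0.3, 0.0]
width: 0.5
grasp_force: 0.0
```

Request:
move_arm --steps '[[[0,-0.1,0],0,1],[[0,-0.1,0],0,1],[[0,0,0],0,1]]'

```text
t: 11.97
ee_pos: [501.3, -118.3, 52.8]
orientation: [-2.068, -2.365, 0.0]
ft_force: [-0.8, 0.7, -0.2]
width: 0.3
grasp_force: 0.0
```

Request:
move_arm --steps '[[[0,-0.1,0],0,1],[[0,-0.1,0],0,1],[[0,0,0],0,1]]'

```text
t: 12.22
ee_pos: [499.2, -118.9, 53.1]
orientation: [2.066, 2.361, 0.005]
ft_force: [8.8, 3.8, -5.9]
width: 0.6
grasp_force: 4.4
```

Request:
move_arm --steps '[[[0,0.2,0],0,1],[[0,0,-1],0,0.66],[[0,0,-1],0,0.66],[[0,0,-1],0,0.66],[[0,0,-1],1,0.66],[[0,0,-0.5],1,0.66],[[0,0,0],0.9,0.66]]'

```text
t: 12.8
ee_pos: [503.2, -118.8, 168.4]
orientation: [2.352, 2.078, 0.003]
ft_force: [0.1, -0.2, 0.4]
width: 29.7
grasp_force: 0.0
```

Request:
move_arm --steps '[[[0.93,-0.24,0],0,0.66],[[0.93,-0.24,0],0,0.66],[[0.93,-0.24,0],0,0.66],[[0.93,-0.24,0],0,0.66],[[0.93,-0.24,0],0,0.66],[[0.93,-0.24,0],0,0.66],[[0.93,-0.24,0],0,0.66],[[0.93,-0.24,0],0,0.66],[[0.93,-0.24,0],0,0.66],[[0.93,-0.24,0],0,0.66],[[0.93,-0.24,0],0,0.66],[[0.93,-0.24,0],0,0.66],[[0.93,-0.24,0],0,0.66],[[0.93,-0.24,0],0,0.66],[[0.93,-0.24,0],0,0.66],[[0.93,-0.24,0],0,0.66],[[0.93,-0.24,0],0,0.66],[[0,0,0],0,0.66]]'

```text
t: 14.3
ee_pos: [447.0, 289.2, 165.3]
orientation: [-2.347, -2.088, -0.0]
ft_force: [-0.1, 0.7, 0.6]
width: 29.7
grasp_force: 0.0
```

Run:
```python
from h import *
import pickle
d=pickle.load(open("av.pkl","rb"))
o=ctrl.get_obs();R=cv2.Rodrigues(np.array(o["orientation"]))[0]
print(o["ee_pos"],np.degrees(np.arctan2(R[1,0],R[0,0])),o["width"],o["qpos"])
L={c:np.mean([cams.get_image(c)["image"].astype(float) for _ in range(3)],0) for c in("side","top")}
pickle.dump(L,open("aft.pkl","wb"))
a,b=L["top"][180:220,335:385,::-1],L["side"][170:210,320:370,::-1]
k=L["side"][270:310,270:320,::-1]
f=lambda p:cv2.resize(np.clip((p-110)*1.6+120,0,255).astype(np.uint8),(400,300),interpolation=cv2.INTER_CUBIC)
cv2.imwrite("pics/c5.png",np.vstack([np.hstack([f(a),f(b)]),np.hstack([f(k),f(L["side"][150:310,220:420,::-1])])]))
```

```text
[446.97386274 289.16913481 165.32600522] 83.31439360038507 29.690558190983577 [5.51524887e-01 3.30866406e-01 1.86098496e+00 6.79069330e-04
 9.49637695e-01 6.67815491e-01]
```

View pics/c5.png

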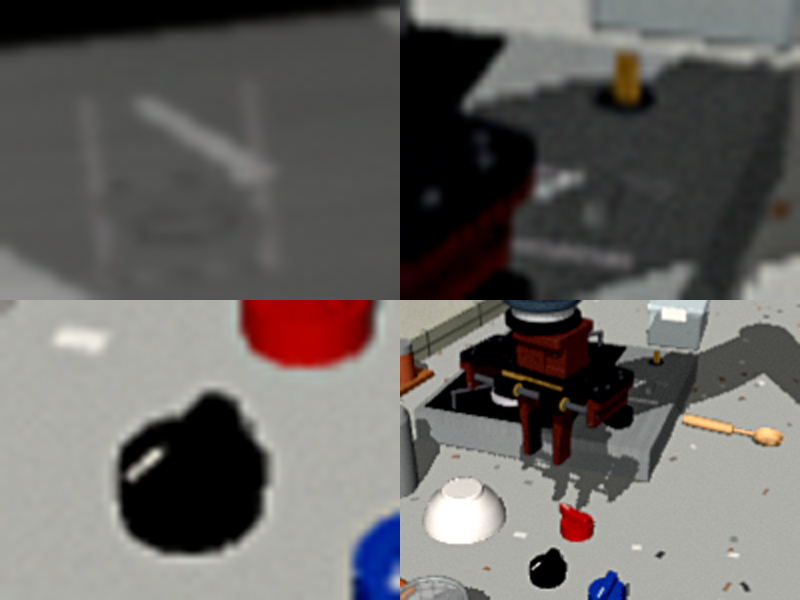

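Request:
move_arm --steps '[[[-0.09,0.12,1],0,0.66],[[0,0,1],0,0.66],[[0,0,1],0,0.66],[[0,0,1],0,0.66],[[0,0,1],0,0.66],[[0,0,0.6],0,0.66],[[0,0,0.3],0,0.66],[[0,0,0],0,0.66]]'

```text
t: 15.27
ee_pos: [449.5, 282.3, 16.5]
orientation: [-2.351, -2.083, 0.005]
ft_force: [0.2, -0.4, -0.3]
width: 29.8
grasp_force: 0.0
```

Request:
move_arm --steps '[[[0,0,0.1],0,0.66],[[0,0,0.06],0,0.66],[[0,0,0],0,0.66]]'

```text
t: 15.52
ee_pos: [450.9, 283.9, 14.7]
orientation: [2.35, 2.085, 0.002]
ft_force: [0.4, -0.4, 0.3]
width: 29.5
grasp_force: 0.0
```

Request:
move_arm --steps '[[[0,0,0.06],0,0.66],[[0,0,0.06],0,0.66],[[0,0,0],0,0.66]]'

```text
t: 15.77
ee_pos: [450.3, 283.7, 11.1]
orientation: [2.35, 2.085, 0.001]
ft_force: [0.6, 0.6, -0.4]
width: 29.9
grasp_force: 0.0
```

Request:
move_arm --steps '[[[0,0,0.06],0,0.66],[[0,0,0],0,0.66]]'

```text
t: 15.93
ee_pos: [450.2, 283.7, 9.3]
orientation: [-2.35, -2.085, 0.0]
ft_force: [0.4, 0.4, -0.2]
width: 29.8
grasp_force: 0.0
```

Request:
move_arm --steps '[[[0,0,0.06],0,0.66],[[0,0,0.04],0,0.66],[[0,0,0],0,0.66]]'

```text
t: 16.18
ee_pos: [450.1, 283.6, 6.6]
orientation: [-2.35, -2.085, 0.001]
ft_force: [0.8, -0.9, -0.6]
width: 30.1
grasp_force: 0.0
```

Request:
move_arm --steps '[[[0,0,0.06],0,0.66],[[0,0,0],0,0.66]]'

```text
t: 16.35
ee_pos: [450.2, 283.6, 5.2]
orientation: [-2.35, -2.085, 0.0]
ft_force: [-0.1, 0.3, 0.5]
width: 30.2
grasp_force: 0.0
```

Request:
move_arm --steps '[[[0,0,0.06],0,0.66],[[0,0,0],0,0.66]]'

```text
t: 16.52
ee_pos: [450.2, 283.6, 3.7]
orientation: [-2.35, -2.085, 0.0]
ft_force: [-0.3, -0.2, -1.1]
width: 29.6
grasp_force: 0.0
```

Request:
move_arm --steps '[[[0,0,0.06],0,0.66],[[0,0,0],0,0.66]]'

```text
t: 16.68
ee_pos: [450.2, 283.6, 2.2]
orientation: [-2.35, -2.085, 0.0]
ft_force: [0.9, 0.0, 0.1]
width: 30.0
grasp_force: 0.0
```

Request:
move_arm --steps '[[[0,0,0.06],0,0.66],[[0,0,0],0,0.66]]'

```text
t: 16.85
ee_pos: [450.1, 283.6, 0.7]
orientation: [-2.35, -2.085, 0.0]
ft_force: [-0.2, 0.5, -0.9]
width: 30.2
grasp_force: 0.0
```

Request:
move_arm --steps '[[[0,0,0.06],0,0.66],[[0,0,0],0,0.66]]'

```text
t: 17.02
ee_pos: [450.1, 283.6, -0.8]
orientation: [-2.35, -2.085, 0.0]
ft_force: [-0.6, 0.1, -0.3]
width: 29.9
grasp_force: 0.0
```

Request:
move_arm --steps '[[[0,0,0.06],0,0.66],[[0,0,0],0,0.66]]'

```text
t: 17.18
ee_pos: [450.2, 283.6, -2.3]
orientation: [-2.35, -2.085, 0.0]
ft_force: [0.2, 0.1, 0.4]
width: 29.5
grasp_force: 0.0
```

Run:
```python
from h import *
import pickle
d=pickle.load(open("av.pkl","rb"));S=d["side"]
o=ctrl.get_obs();p=np.array(o["ee_pos"]);R=cv2.Rodrigues(np.array(o["orientation"]))[0]
print(p,o["ft_force"])
for z in(0,10,20,30,40):print(z,*[proj(S,p+R@np.array([8,y,0.])+[0,0,z-p[2]]).round(1) for y in(-22,0,22)])
s=np.mean([cams.get_image("side")["image"].astype(float) for _ in range(3)],0)
np.set_printoptions(linewidth=250)
print("R-B, cols 276-314 rows 268-306");print((s[...,0]-s[...,2])[268:306,276:314].round().astype(int))
print("gray");print(s.mean(2)[268:306,276:314].round().astype(int))
```

```text
[450.18667752 283.59003672  -2.31227592] [0.22021434 0.07215852 0.38762871]
0 [299.7 301.2] [292.3 297.6] [285.1 294.1]
10 [299.6 298.1] [292.2 294.5] [285.  291.1]
20 [299.6 295. ] [292.1 291.5] [284.9 288. ]
30 [299.5 291.9] [292.  288.3] [284.7 284.9]
40 [299.4 288.7] [291.9 285.2] [284.6 281.8]
R-B, cols 276-314 rows 268-306
[[ 4  3  2 ... -6 -6 -7]
 [ 5  4  4 ... -1 -5 -3]
 [ 3  4  4 ... 48 26 21]
 ...
 [ 4  4  5 ...  3  5  1]
 [ 4  3  4 ...  4  7  0]
 [ 4  4  3 ...  4  6  4]]
gray
[[129 126  83 ...  31  31  32]
 [141 140 130 ...  29  31  27]
 [139 139 142 ...  37  37  43]
 ...
 [139 139 138 ... 140 140 138]
 [138 139 138 ... 138 141 137]
 [139 139 137 ... 139 139 137]]
```

Run:
```python
from h import *
s=np.mean([cams.get_image("side")["image"].astype(float) for _ in range(2)],0)
import pickle
b=pickle.load(open("av.pkl","rb"))["side"]["image"]
def ch(p): 
    r,g,bl=p
    if r-bl>20:return 'R'
    if bl-r>20:return 'B'
    m=p.mean();return '#' if m<35 else ('+' if m<80 else ('o' if m<115 else '.'))
print("cols 274-320")
for v in range(262,308):print(v,''.join(ch(s[v,u]) for u in range(274,321)),''.join(ch(b[v,u]) for u in range(274,321)))
```

```text
cols 274-320
262 #####RR++++o++++++o++#+RRRRR################### .........................RRRRRRRRRRR...........
263 +####RRR++oooo++++++####+RRR##################+ ..........................RRRRRRRRRRRRRR.......
264 +++###RRR+++++oo+++#######++##############++##+ ...........................RRRRRRRRRRRRRR......
265 +++++#++RRR+++++o+#######################+++### ...........................RRRRRRRRRRRRRRR.....
266 oo++++.oRRRRR#+++###++#+#####+###########+++#+# ..........................RRRRRRRRRRRRRRRRR....
267 ..oo++o+RRRRRRR############+RRR#######++####### ..........................RRRRRRRRRRRRRRRRR....
268 ....ooo+RRRRRR############+RRRR###########+++## ..........................RRRRRRRRRRRRRRRRRo...
269 ......ooRRRRR#############RRR+o+#RRR+######+### ..........................RRRRRRRRRRRRRRRRR....
270 ........RRRR##############RR+oo+++RRRRRR####### ..........................RRRRRRRRRRRRRRRRRo...
271 .......oRRRR######+######+RR++o+++oRRRRRR+##### ..........................RRRRRRRRRRRRRRRRR....
272 .......++RRR#####++++####+RRR+o+ooo+++RRRRR+#+R ..........................RRRRRRRRR
[... 2812 characters left out ...]

301 ............o+###########+o..............BBBBBB ............o+############o..............BBBBBB
302 .............o+########+oo..............BBBBBBB .............o+#########oo..............BBBBBBB
303 ...............o++++++oo................BBBBBBB ...............o++++++oo................BBBBBBB
304 ........................................BBBBBBB ........................................BBBBBBB
305 ........................................BBBBBB. ........................................BBBBBB.
306 ........................................BBBBBB. ........................................BBBBBB.
307 ........................................BBBBB.B ........................................BBBBB.B
```

Request:
move_arm --steps '[[[0,0,0],0,1],[[0,0,0],0,1],[[0,0,0],0,1],[[0,0,0],0,1],[[0,0,0],0,1],[[0,0,0],0,1]]'

```text
t: 17.93
ee_pos: [450.3, 283.6, -2.1]
orientation: [-2.35, -2.085, 0.0]
ft_force: [-0.8, 0.2, 0.8]
width: 11.8
grasp_force: 30.0
```

```bash
cat > kf.py <<'E'
from h import *
import pickle
from scipy.optimize import minimize
d=pickle.load(open("av.pkl","rb"))
def rend(im,box,x,y,th,sig):
    u0,v0,u1,v1=box;F=8;M=np.zeros(((v1-v0)*F,(u1-u0)*F),np.uint8)
    c,s=np.cos(th),np.sin(th);a=np.linspace(0,2*np.pi,40)
    parts=[[(22*np.cos(t),22*np.sin(t),z) for t in a for z in(0,19)],
      [(X,Y,z) for X in(-19,18) for Y in(-6,6) for z in(19,34)],
      [(X,Y,z) for X,Y in((18,6),(18,-6),(31,1),(31,-1)) for z in(22,34)]]
    for P in parts:
        q=np.array([(proj(im,[x+c*p[0]-s*p[1],y+s*p[0]+c*p[1],p[2]])-[u0,v0]+.5)*F-.5 for p in P])
        h=cv2.convexHull((q*16).astype(np.float32)).round().astype(np.int32);cv2.fillConvexPoly(M,h,255,cv2.LINE_AA,4)
    M=cv2.GaussianBlur(M.astype(np.float32)/255,(0,0),sig*F)
    return cv2.resize(M,(u1-u0,v1-v0),interpolation=cv2.INTER_AREA)
def cost(p,im,box,sh):
    x,y,th,sig=p;sig=np.clip(sig,.15,1.2)
    u0,v0,u1,v1=box;I=im["image"][v0:v1,u0:u1].mean(2);M=rend(im,box,x,y,np.radians(th),sig)
    w=np.ones_like(I)
    if sh: # ignore shadow side pixels (right of knob, not in model)
        uu=np.arange(u0,u1)[None,:];w=w*((uu<240)|(M>.9))
    A=np.c_[np.ones(M.size),M.ravel()]*w.ravel()[:,None];t=(I*w).ravel();c=np.linalg.lstsq(A,t,rcond=None)[0];r=t-A@c
    return r@r/w.sum()
for n,box,sh in(("top",(224,207,254,232),1),("side",(278,278,308,308),0)):
  for th0 in(78,88):
    r=minimize(cost,(450,286,th0,.5),args=(d[n],box,sh),method="Nelder-Mead",options=dict(initial_simplex=np.array([(450,286,th0,.5),(453,286,th0,.5),(450,289,th0,.5),(450,286,th0+5,.5),(450,286,th0,.8)]),maxiter=200))
    print(n,r.x.round(2),r.fun)
E
python3 kf.py
```

```text
top [449.77 287.86  82.14   1.01] 13.170768236270064
top [449.66 287.72  82.41   1.03] 13.25480843236471
side [449.69 288.37  80.8    0.47] 192.1991616043719
side [449.64 288.4   81.57   0.45] 191.77312925264175
```

Request:
move_arm --steps '[[[0,0,-0.4],0,1],[[0,0,-1],0,1],[[0,0,-1],0,1],[[0,0,-1],0.9,1],[[0,0,-1],0.9,1],[[0,0,-1],0.9,1],[[0,0,-1],0.9,1],[[0,0,-0.1],1,1],[[0,0,0],0,1]]'

```text
t: 18.68
ee_pos: [451.4, 284.3, 163.1]
orientation: [-2.721, -1.571, -0.007]
ft_force: [-0.5, 0.8, -1.5]
width: 11.5
grasp_force: 30.0
```

Run:
```python
import io,contextlib
with contextlib.redirect_stdout(io.StringIO()):
    from fit import *
for th in range(40,91,8):
    o=[]
    for im,box,p in((T,(386,193,403,209),(521.5,-236.4,.8,66)),(S,(342,175,355,187),(521.7,-239,.4,65.6))):
        r=minimize(cost,p,args=(np.radians(th),im,box),method="Nelder-Mead",options=dict(maxiter=200,xatol=.02,fatol=1));o.append(np.r_[r.fun,r.x])
    print(th,*[x.round(1).tolist() for x in o])
ob=ctrl.get_obs();print(ob["ee_pos"],ob["orientation"],ob["width"],ob["ft_force"])
```

```text
40 [482.6, 521.9, -236.3, 0.8, 70.9] [2069.5, 522.1, -238.7, 0.5, 65.9]
48 [400.1, 521.8, -236.3, 0.8, 70.7] [1753.4, 521.9, -238.8, 0.4, 65.8]
56 [352.9, 521.7, -236.3, 0.8, 69.0] [1614.9, 521.8, -239.0, 0.4, 65.7]
64 [344.7, 521.6, -236.4, 0.8, 65.9] [1620.8, 521.7, -239.4, 0.4, 65.4]
72 [371.6, 521.5, -236.5, 0.8, 64.0] [1704.6, 521.6, -239.8, 0.4, 65.1]
80 [438.6, 521.4, -236.5, 0.8, 64.0] [1760.4, 521.5, -239.9, 0.3, 65.0]
88 [538.4, 521.2, -236.6, 0.8, 64.0] [1752.2, 521.4, -239.7, 0.3, 65.1]
[451.3793492  284.33613859 163.06559164] [-2.72069066 -1.57053186 -0.00718609] 11.49874862380796 [-0.49115106  0.82579288 -1.5130197 ]
```

Request:
move_arm --steps '[[[-0.88,0.68,0],0,1],[[-0.88,0.68,0],0,1],[[-0.88,0.68,0],0,1],[[-0.88,0.68,0],0,1],[[-0.88,0.68,0],0,1],[[-0.88,0.68,0],0,1],[[-0.88,0.68,0],0,1],[[-0.88,0.68,0],0,1],[[-0.88,0.68,0],0,1],[[-0.88,0.68,0],0,1],[[-0.88,0.68,0],0,1],[[-0.88,0.68,0],0,1],[[-0.88,0.68,0],0,1],[[-0.88,0.68,0],0,1],[[-0.88,0.68,0],0,1],[[-0.88,0.68,0],0,1],[[-0.88,0.68,0],0,1],[[-0.88,0.68,0],0,1],[[-0.88,0.68,0],0,1],[[0,0,0],0,1]]'

```text
t: 20.35
ee_pos: [522.8, -243.6, 159.9]
orientation: [2.717, 1.574, -0.001]
ft_force: [0.1, 0.2, -0.5]
width: 11.8
grasp_force: 30.0
```

Request:
move_arm --steps '[[[0,0,1],0,1],[[0,0,1],0,1],[[0,0,0.4],0,1],[[0,0,0],0,1],[[0,0,0],0,1]]'

```text
t: 20.77
ee_pos: [522.0, -239.0, 100.0]
orientation: [-2.716, -1.576, 0.002]
ft_force: [-0.9, -0.5, -0.5]
width: 12.0
grasp_force: 30.0
```

Run:
```python
from h import *
import pickle
d=pickle.load(open("av.pkl","rb"));S=d["side"]
o=ctrl.get_obs();p=np.array(o["ee_pos"]);R=cv2.Rodrigues(np.array(o["orientation"]))[0]
ax=p+R@np.array([4.4,0,0]);print(p,ax,np.degrees(np.arctan2(R[1,0],R[0,0])))
a=np.linspace(0,2*np.pi,200)
q=np.array([proj(S,[ax[0]+22*np.cos(t),ax[1]+22*np.sin(t),p[2]+2.2+9]) for t in a]);print("skirt cols",q[:,0].min(),q[:,0].max(),"mid",(q[:,0].min()+q[:,0].max())/2)
q=np.array([proj(S,[ax[0]+22*np.cos(t),ax[1]+22*np.sin(t),p[2]+2.2]) for t in a]);print("bottom row",q[:,1].max())
print("stem",proj(S,[521.7,-239.2,77]),proj(S,[522.2,-237,77]))
s=np.mean([cams.get_image("side")["image"].astype(float) for _ in range(3)],0)
print("cols 334-364")
for v in range(160,192):print(v,' '.join("%3d"%s[v,u].mean() for u in range(336,362)),''.join('R' if s[v,u,0]-s[v,u,2]>20 else '.' for u in range(336,362)))
```

```text
[ 522.03058302 -238.95447127  100.01148386] [ 524.21418374 -235.13453832  100.01110763] 60.24627869398036
skirt cols 340.8847502289918 353.410963549857 mid 347.14785688942436
bottom row 176.25612698860954
stem [347.7483167  179.73564892] [347.38839307 179.94608787]
cols 334-364
160  75  75  77  77  80  79  81  78  51  39  24  24  40  43  46  45  42  41  76 126 125 123 123 137 183 191 ........RR..RRRRRR........
161  74  79  77  80  81  81  81  76  51  37  20  21  38  46  43  42  43  48  78 119 119 117 117 123 147 156 ........RR..RRRRRR........
162  79  79  78  79  80  79  82  78  48  35  24  26  39  47  45  41  43  49  83 118 118 114 114 110 115 117 ........RR..RRRRRR........
163  85  75  77  79  80  80  81  78  50  36  24  26  43  45  45  48  43  53  92 119 117 115 116 114 114 114 ........RR..RRRRRR........
164 112  80  79  77  79  81  81  77  47  32  21  23  41  45  45  45  42  54  93 117 117 116 115 116 115 113 ........RR..RRRRRR........
165 138 120 114  84  76  81  86  76  68  31  18  26  38  44  47  45  43  58  98 117 117 114 116 115 115 114 ............RRRRRR........
166 141 143
[... 2798 characters left out ...]
.........................
187 111 110 109 113 112 111 114 112 113 115 114 116 115 113 112 111 113 112 113 112 111 113 113 114 111 112 ..........................
188 110 111 110 111 113 114 113 112 112 108 112 114 115 114 113 113 112 113 112 112 114 115 115 111 112 111 ..........................
189 109 111 113 113 114 114 114 114 114 110 113 117 115 114 114 114 112 111 112 112 113 112 112 111 110 110 ..........................
190 110 111 112 112 114 113 112 116 115 114 116 116 112 113 114 114 111 112 112 112 114 113 110 110 111 109 ..........................
191 117 117 113 110 114 112 115 114 116 116 116 114 114 113 112 114 113 113 114 115 113 113 112 111 110 110 ..........................
```

Request:
move_arm --steps '[[[-0.1,-0.08,0.2],0,1],[[0,0,0.2],0,1],[[0,0,0.06],0,1],[[0,0,0],0,1],[[0,0,0],0,1]]'

```text
t: 21.33
ee_pos: [519.5, -240.8, 88.8]
orientation: [-2.718, -1.575, 0.0]
ft_force: [-0.4, 0.3, 0.6]
width: 11.7
grasp_force: 30.0
```

Request:
move_arm --steps '[[[0,0,0.08],0,1],[[0,0,0.04],0,1],[[0,0,0],0,1],[[0,0,0],0,1]]'

```text
t: 21.67
ee_pos: [519.5, -240.8, 85.8]
orientation: [-2.718, -1.575, 0.0]
ft_force: [1.0, -0.3, -0.3]
width: 11.9
grasp_force: 30.0
```

Request:
move_arm --steps '[[[0,0,0.06],0,1],[[0,0,0],0,1],[[0,0,0],0,1]]'

```text
t: 21.92
ee_pos: [519.5, -240.8, 84.3]
orientation: [-2.718, -1.575, 0.0]
ft_force: [-0.5, 0.2, -0.5]
width: 11.8
grasp_force: 30.0
```

Request:
move_arm --steps '[[[0,0,0.06],0,1],[[0,0,0],0,1],[[0,0,0],0,1]]'

```text
t: 22.17
ee_pos: [519.5, -240.8, 82.8]
orientation: [-2.718, -1.575, 0.0]
ft_force: [-0.8, 0.3, 0.4]
width: 12.0
grasp_force: 30.0
```

Request:
move_arm --steps '[[[0,0,0.06],0,1],[[0,0,0],0,1],[[0,0,0],0,1]]'

```text
t: 22.42
ee_pos: [519.5, -240.7, 81.2]
orientation: [-2.718, -1.575, 0.0]
ft_force: [0.5, -0.7, -0.3]
width: 11.6
grasp_force: 30.0
```

Request:
move_arm --steps '[[[0,0,0.08],0,1],[[0,0,0.08],0,1],[[0,0,0],0,1],[[0,0,0],0,1]]'

```text
t: 22.75
ee_pos: [519.4, -240.7, 77.1]
orientation: [-2.718, -1.575, 0.0]
ft_force: [-0.5, 0.6, 0.1]
width: 11.8
grasp_force: 30.0
```

Request:
move_arm --steps '[[[0,0,0.08],0,1],[[0,0,0.08],0,1],[[0,0,0],0,1],[[0,0,0],0,1]]'

```text
t: 23.08
ee_pos: [519.4, -240.7, 73.2]
orientation: [-2.718, -1.575, 0.0]
ft_force: [0.7, -0.5, -1.0]
width: 12.0
grasp_force: 30.0
```

Request:
move_arm --steps '[[[0,0,0.08],0,1],[[0,0,0],0,1],[[0,0,0],0,1]]'

```text
t: 23.33
ee_pos: [519.5, -240.8, 71.3]
orientation: [-2.718, -1.575, 0.0]
ft_force: [-0.2, 0.1, -0.6]
width: 11.6
grasp_force: 30.0
```

Request:
move_arm --steps '[[[0,0,0.06],0,1],[[0,0,0],0,1],[[0,0,0],0,1]]'

```text
t: 23.58
ee_pos: [519.7, -240.9, 70.1]
orientation: [2.718, 1.575, 0.0]
ft_force: [-0.2, 0.6, 2.8]
width: 11.8
grasp_force: 30.0
```

Request:
move_arm --steps '[[[0,0,0.08],0,1],[[0,0,0],0,1],[[0,0,0],0,1]]'

```text
t: 23.83
ee_pos: [519.7, -240.9, 68.0]
orientation: [2.718, 1.575, 0.0]
ft_force: [-0.5, 0.0, 3.9]
width: 11.4
grasp_force: 30.0
```

Request:
move_arm --steps '[[[0,0,0.08],0,1],[[0,0,0],0,1],[[0,0,0],0,1]]'

```text
t: 24.08
ee_pos: [519.7, -240.9, 66.0]
orientation: [2.718, 1.575, 0.0]
ft_force: [-0.9, 0.2, 5.1]
width: 11.2
grasp_force: 30.0
```

Request:
move_arm --steps '[[[0,0,0.06],0,1],[[0,0,0],0,1],[[0,0,0],0,1]]'

```text
t: 24.33
ee_pos: [519.7, -240.9, 64.8]
orientation: [2.718, 1.575, 0.0]
ft_force: [-2.1, 0.5, 7.3]
width: 11.8
grasp_force: 30.0
```

Request:
move_arm --steps '[[[0,0,0.05],0,1],[[0,0,0],0,1],[[0,0,0],0,1],[[0,0,0],0,1]]'

```text
t: 24.67
ee_pos: [519.9, -241.0, 64.5]
orientation: [2.718, 1.574, 0.001]
ft_force: [-4.6, 2.0, 16.6]
width: 11.8
grasp_force: 30.0
```

```bash
python3 -c "
from workcell import ctrl
o=ctrl.get_obs();print(o['ee_pos'],o['ft_force'],o['grasp_force']);print(ctrl.close_job())"
```

```text
[ 519.86069589 -241.01454841   64.50795435] [-4.55042727  2.03524081 16.62671172] 30.015160739421844
the job is handed in; nothing more can be done
None
```

The job is handed in at about 25 s: the cover is pushed shut against its stop, and the loose black knob went onto the bare stem without resistance. It is held pressed at the stop with about 17 N; the hand-in call returned no verdict.

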